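# Clamp a key blank to the first click of the vice clutch

## Task

Lift the clear guard of the key-cutting machine until its springs hold it open by themselves. Then turn the clamp handle of the vice under it clockwise until its torque clutch has clicked over once, stop at that first click without forcing it any further, and let go. Leave the guard open and do not disturb the other things on the bench.

Things in the scene. Friction and masses are not known exactly. Their poses are not given: they have to be found in the camera images.
- machine: Key-cutting machine, bolted down. Aluminium base plate 440 x 300 x 30 mm, grey rear housing (top at 152 mm) with motor, grey cheeks 118 mm either side of the middle (top at 80 mm), dark vice block in the middle (top at 68 mm). Origin on the bench, 170 mm behind the plate's front edge; x to the machine's rear, away from the robot, y left, z up. Clamp handle centre at (-30, 0, 110) mm.
- guard (a joint): Guard angle, rad: 0 shut (level), 0.873 open at its stop. Clear hood 155 mm long, 220 mm wide, 50 mm high, 0.6 kg, hinged at the rear with springs: below about 0.35 it falls shut, beyond about 0.7 they carry it to the stop and hold it. About 0.7 N to lift at the bar. Open, it leans forward over the clamp handle, which is reached only from the front with the tool tilted.
- guard_bar (a point): Middle of the guard's front bar: a round black bar, 13 mm thick, 130 mm long along the machine's y, on two rods at +-55 mm; 215 mm in front of the hinge axis, 59 mm in front of the hood's front wall. Moves with the guard. Nothing within 30 mm under it.
- guard_hinge (a point): Middle of the guard's hinge axis, which runs along the machine's y, 165 mm above the bench.
- handle_bar (a point): Centre of the T-shaped clamp handle: black bar 86 mm long (its own y), 16 mm wide (its x), 18 mm high (its z), on a 14 mm stem; the 54 mm wide hub begins 28 mm below the centre. Its z is the turning axis, leaning 35 degrees from vertical towards the machine's front; clockwise, seen from above down this axis, tightens.
- handle: The same handle (same origin). It turns against 0.3 Nm of drag, and stays where left, until the jaws meet the key, out of sight, 0.15 to 1.25 rad from the start (so it may need a regrasp). From there on the collar stands still and the clutch takes up: resistance rises to 0.7 Nm at 0.09 rad, then falls away to nothing at about 0.2 rad.
- handle_tooth (a point): Pointer of the handle's hub, 34 mm from the axis, 38 mm below the handle's centre along it. The click: from 0.22 rad past the jaws' meeting the handle is drawn on by itself (pull up to 0.3 Nm) to a seat at 0.36 rad and stays there. Let go before 0.18 it springs back. Turned past the seat, resistance rises again, to the set torque at 0.45 rad: forcing it so (0.47) is too far.
- collar_tooth (a point): Pointer of the steel collar under the hub, 34 mm from the axis; turns with the spindle. Both pointers coincide before the click; seated after one click they stand about 12 mm apart (0.36 rad).
- screwdriver: Screwdriver, 170 mm, lying on the base plate at the left of the machine. Leave alone.
- oil_tin: Open brass cup, 56 mm wide, 50 mm high. Leave alone.
- spray: Can, 60 mm wide, 170 mm high. Leave alone.
- brush: Hand brush lying on the bench. Leave alone.
- hammer: Hammer lying on the bench. Leave alone.
- blank_tray: Grey two-part tray, 140 x 100 x 35 mm. Leave alone.
- padlock: Brass padlock standing up, 55 mm wide, 84 mm high, on the front right corner of the base plate. Leave alone.

How it is judged:
On the way, in this order (a step that is already met when the one before it is completed fails the run):
1. the guard stands open, held by its springs alone (value of joint guard above 0.8 rad and contact force between the fingers and guard below 0.2 N), for 0.3 s.
2. the clutch of the clamp handle has clicked over once, the guard still open (distance between handle_tooth and collar_tooth above 0.0088 m and value of joint guard above 0.8 rad), for 0.2 s.
At the end, for the whole second after the job is handed in: The guard stands open by its springs (above 0.8 rad), and the handle is seated after one click: its pointer and the collar's stand 8.8 to 15.8 mm apart (0.26 to 0.47 rad past the jaws' meeting) (all of step 2 and distance between handle_tooth and collar_tooth below 0.0158 m); the robot touches nothing.
It fails at once if the clamp is over-tightened: handle forced on past the first click (pointers more than 15.8 mm, 0.47 rad, apart) (distance between handle_tooth and collar_tooth above 0.0158 m).
It fails at once if a bystander is moved by more than 30 mm (distance of any of screwdriver, oil_tin, spray, brush, hammer, blank_tray, padlock from where it was at the start of the episode above 0.03 m).
It also fails if it takes over 72 s, if anything falls off the work surface, if the arm or the gripper's body presses on something with over 40 N, if the wrist force passes 120 N, or if a joint passes its speed limit or range.

## Robot

A 6-joint arm with a two-finger parallel gripper is mounted at the origin on the work surface. World frame = base frame: x ahead of the robot, y to its left, z up, the work surface at z = 0. Lengths are in m, angles in rad, forces in N, time in s.
With the tool pointing down it reaches from about 0.225 to 0.875 m from the base axis. Payload 3.4 kg.
Tool frame: the origin (TCP) lies midway between the tips of the shut fingers; the grasp point (between the pads) lies 19 mm behind it (pinch_z is the distance from the TCP to the grasp point, in m); z points along the fingers, y is the line along which they close (so a half turn about z gives the same grasp; the last joint's range is limited). The gripper opens to 85 mm and grips with 20 to 120 N. Pads are 22 mm wide; open, the fingers measure 114 mm over their backs; the gripper's body (76 mm by 85 mm) begins 54 mm behind the grasp point. The pads swing forward as they close: fully open they stand 13 mm farther back than shut.
Start: joints at [-1.245, 0.276, 1.505, -0, 1.361, -0.121], TCP at [0.248, -0.519, 0.231] pointing down, gripper open.
Joint ranges: [-2.89, 2.89], [-0.75, 2.08], [0.22, 2.7], [-1.18, 4.32], [0.11, 2.71], [-2.7, 2.7]. Speed limits (rad/s): [2.57, 2.57, 3.14, 3.14, 3.14, 3.14].

## Interface

Orientations are given as a unit quaternion [w, x, y, z].
In Python, from rig import get_state, get_image, sign_off, pinch_z gives the robot as it stands.
- The arm moves only by the tool send_rows, never from a script. Its argument "steps" is one flat list of numbers, 5 for each row, row after row: the gripper's target within -1 to 1 (fully open at 1, half-way at 0, shut at -1), then the shift along the tool's x, y, z in cm, then the turn about the tool's z in degrees. In form: [gripper, x, y, z, roll, gripper, x, y, z, roll, ...]. A call has 1 to 12 rows; each row shifts and turns the commanded pose from where the row before left it, along the tool's axes as they then stand; what a row does not reach is not made up. A row lasts 1/10 s, in which the tool goes at most 50 mm and 8.59 degrees, less where a joint would pass 70% of its speed; a pose out of reach is approached as far as the arm can. A call is refused whole if a number of a shift passes 5 or a number of a turn 8.59, either way. A call with a gripper value outside its range is refused whole. The fingers move at their own pace and stop on an object; "newtons" is the grip in N (left out, the last holds). Time passes only in rows, so rows that do not move let the fingers close. It gives the time, the measured TCP pose, the force, the opening and the grip force at its end, in the units of the state.
- get_state(): the state, without advancing time (a new reading comes with each control period).
- get_image(name): name is "scene" or "side" or "wrist"; returns a dict with "color" (480x640x3 uint8, red, green, blue), "mtx" (3x3 intrinsics, pixels), "T" (4x4, takes a point from camera to world coordinates); the wrist camera has in their place "mount" (4x4, takes a point from camera to tool coordinates, whose origin is the TCP and whose axes are the flange's). Camera axes: x right, y down, z forward; pixel columns grow to the right and rows downward; lengths in m; the calibration is good to about 2 mm. The wrist camera is an equidistant fisheye: a pixel r from the principal point sees the ray r / f radians off the axis. A picture is of the moment at which its call begins: read the wrist's pose just before it. There is no depth.
- sign_off(): hands the job in; it is judged then, once.
The state is a dict: "clock": time; "qpos": joint angles; "qd": joint speeds; "effort": joint torques, N m; "position": TCP position; "ee_rot": TCP orientation; "contact_force": force on the tool from outside, world axes, zero at the start; "moment": the same for the moment, N m; "width": finger opening in m; "gripper_force": force on a finger pad.
Only numpy, scipy, OpenCV 4.12 (cv2) and the standard library are available. Lean on these libraries where they do the work, as an engineer would, in place of code of your own. Each camera call takes 0.05 s, during which the arm holds its last target. There are 200 camera calls.

## Working session

There is one attempt and no reset: what is moved stays moved. The work goes in short steps, Python scripts to look and compute and a tool call to move; the robot and the scene stay as the last step left them, time stands still between calls to the robot, and variables do not carry over. Pictures are saved under pics/ and viewed, at most 10 in all, crops included, and the job is handed in when it is done.

Besides the shell and the picture viewer there is one more tool, called in YAML: its name, and indented under it one key for each argument. send_rows: Moves the arm, as the interface text tells. Its arguments: {"type":"object","properties":{"steps":{"type":"array"},"newtons":{"type":"number"}},"required":["steps"]}

```bash
mkdir -p pics; ls
python3 - <<'E'
from rig import *
import cv2
s=get_state();print({k:(v if not hasattr(v,'round') else v) for k,v in s.items()},pinch_z)
for n in("scene","side"):
    d=get_image(n);cv2.imwrite(f"pics/{n}0.png",d["color"][...,::-1]);print(n,d["mtx"].tolist(),d["T"].round(4).tolist())
d=get_image("wrist");print(d["mtx"],d["mount"])
E
```

```text
pics
{'clock': 0.0, 'qpos': array([-1.24498855e+00,  2.76567214e-01,  1.50617234e+00,  2.70157743e-06,
        1.36065360e+00, -1.21006046e-01]), 'qd': array([-1.19143988e-04, -4.27054054e-05, -2.83298962e-04, -3.07691276e-04,
       -2.66960974e-03, -1.23625940e-03]), 'effort': array([-1.81007584e-05, -4.16775262e+01, -2.45805770e+01, -4.16543098e-04,
        1.11028960e-02, -1.48342275e-05]), 'position': array([ 0.24827484, -0.5180448 ,  0.23043991]), 'ee_rot': array([-8.95671030e-04,  9.75147966e-01,  2.21552779e-01, -9.07116445e-05]), 'contact_force': array([0.23694244, 0.79129099, 0.47702307]), 'moment': array([-0.0465444 ,  0.02590503, -0.05736363]), 'gripper_force': 0.0, 'width': 0.0855224824735337} 0.0187
scene [[471.8611912709676, 0.0, 315.13224843121594], [0.0, 471.8611912709676, 234.86338688407085], [0.0, 0.0, 1.0]] [[-0.6876, 0.5688, -0.4514, 0.9754], [0.7261, 0.539, -0.4269, 0.4144], [0.0005, -0.6212, -0.7836, 0.9005], [0.0, 0.0, 0.0, 1.0]]
side [[520.027928897721, 0.0, 320.72510017230474], [0.0, 520.027928897721, 240.78331192031203], [0.0, 0.0, 1.0]] [[-0.8414, -0.3711, 0.393, 0.0919], [-0.5405, 0.5829, -0.6068, 0.6765], [-0.0039, -0.7229, -0.6909, 0.915], [0.0, 0.0, 0.0, 1.0]]
[[371.64829954   0.         312.8667848 ]
 [  0.         371.64829954 240.00887493]
 [  0.           0.           1.        ]] [[-1.66793252e-04 -9.54749398e-01 -2.97411431e-01  7.72502120e-02]
 [ 9.99999984e-01 -1.80078262e-04  1.72702300e-05 -7.35656344e-04]
 [-7.00460754e-05 -2.97411424e-01  9.54749412e-01 -1.43639291e-01]
 [ 0.00000000e+00  0.00000000e+00  0.00000000e+00  1.00000000e+00]]
```

View pics/scene0.png

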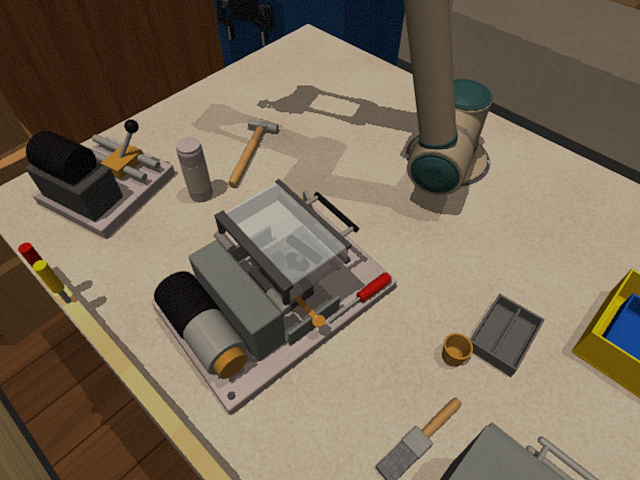

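View pics/side0.png

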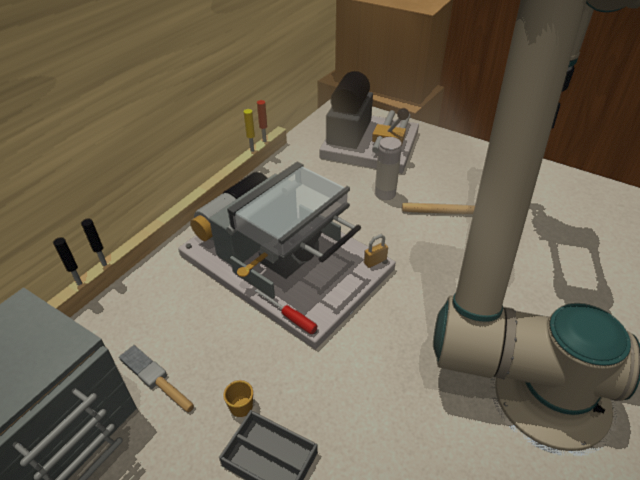

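The scene view shows the machine's plate corners near (395,283) and (232,408), with the bar from about (309,197) to (353,229). In the side view the corners are near (318,342), (183,250) and (394,262), with the bar from (358,228) to (324,257). I'll enlarge both to read them more closely.

Run:
```python
import cv2
a=cv2.imread("pics/scene0.png")[175:420,145:405];b=cv2.imread("pics/side0.png")[155:350,175:405]
cv2.imwrite("pics/sc1.png",cv2.resize(a,(624,588),interpolation=cv2.INTER_CUBIC))
cv2.imwrite("pics/si1.png",cv2.resize(b,(690,585),interpolation=cv2.INTER_CUBIC))
```

```text
(no output)
```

View pics/sc1.png

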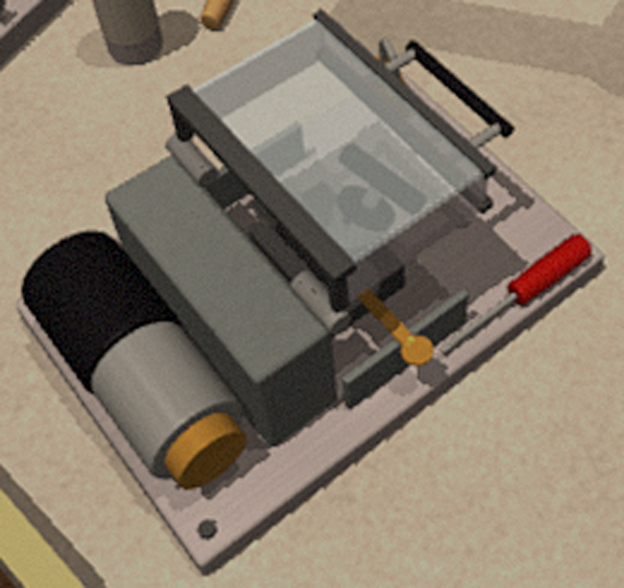

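View pics/si1.png

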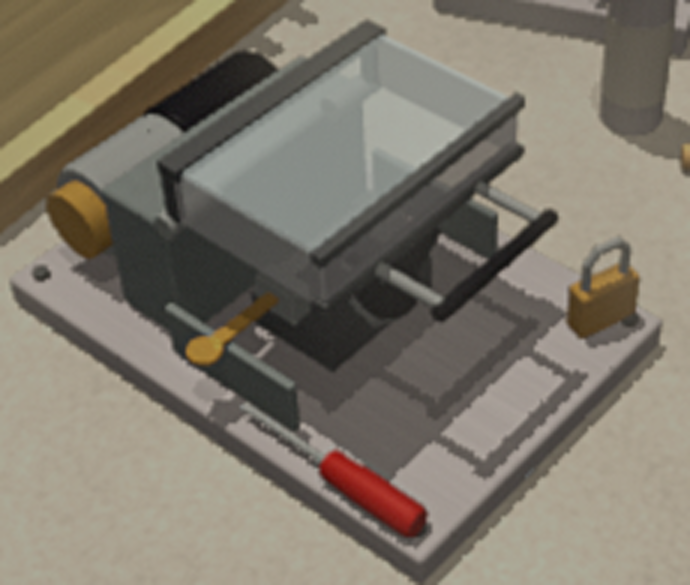

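```bash
cat > h.py <<'E'
import numpy as np
from scipy.spatial.transform import Rotation as R
from scipy.optimize import least_squares
cams={"scene":(np.array([[471.861,0,315.132],[0,471.861,234.863],[0,0,1]]),None),"side":(np.array([[520.028,0,320.725],[0,520.028,240.783],[0,0,1]]),None)}
def proj(d,P):
    P=np.atleast_2d(P);q=(P-d["T"][:3,3])@d["T"][:3,:3];p=q@np.asarray(d["mtx"]).T;return p[:,:2]/p[:,2:]
E
python3 - <<'E'
from h import *
from rig import *
C={n:get_image(n) for n in("scene","side")}
def tri(a,b):
    f=lambda p:np.r_[proj(C["scene"],p)[0]-a,proj(C["side"],p)[0]-b]
    r=least_squares(f,[.5,0,.1]);return r.x,r.fun
L,e=tri((357,228.8),(321.7,258.3));print(L,e)
Rr,e=tri((316.3,194.2),(358.3,227.3));print(Rr,e,(L+Rr)/2,np.linalg.norm(L-Rr))
FL,RL,RR,FR=[-.17,.15,.03],[.27,.15,.03],[.27,-.15,.03],[-.17,-.15,.03]
def f(v):
    c,s=np.cos(v[2]),np.sin(v[2]);M=lambda p:np.array([[c,-s,0],[s,c,0],[0,0,1]])@p+[v[0],v[1],0]
    g=lambda n,l,u:(proj(C[n],[M(np.array(p)) for p in l])-u).ravel()
    return np.r_[g("scene",[FL,RL,RR],[(396.7,283.3),(230.4,407.5),(153.3,300)]),g("side",[FL,RL,FR],[(316.7,341.7),(179,248.3),(395,263.3)])]
r=least_squares(f,[.55,0,0]);print(r.x,r.fun.round(1))
v=r.x;c,s=np.cos(v[2]),np.sin(v[2]);A=np.array([[c,-s],[s,c]])
print("bar in machine",((L+Rr)/2)[:2]@A-v[:2]@A,"handle world",A@[-.03,0]+v[:2])
E
```

```text
[0.48596023 0.06587186 0.17091253] [-0.20523744 -0.43321231 -0.30231786  0.37319912]
[ 0.47171385 -0.05845765  0.16775082] [ 0.07197579  0.16553052  0.10558584 -0.14776925] [0.47883704 0.00370711 0.16933168] 0.1251829991992112
[ 0.58990121 -0.00956742 -0.12428902] [ 2.3 -3.1 -1.2  2.2 -1.5 -0.8 -1.   1.9 -1.3 -0.9  2.8 -1.3]
bar in machine [-0.11185306 -0.00059641] handle world [ 0.56013263 -0.00584834]
```

The machine is at about (0.590, -0.010) with yaw -0.12, and the bar's middle is at (0.479, 0.004, 0.168). Rows can't tilt the tool directly. I'll go up past the reach, clear of everything, to see how the arm handles poses it can't reach.

send_rows:
  steps: [1,0,0,-5,0,1,0,0,-5,0,1,0,0,-5,0,1,0,0,-5,0,1,0,0,-5,0,1,0,0,-5,0,1,0,0,-5,0,1,0,0,-5,0,1,0,0,-5,0,1,0,0,-5,0,1,0,0,-5,0,1,0,0,-5,0]

```text
clock: 1.45
position: [0.2171, -0.4534, 0.6985]
ee_rot: [0.035, 0.975, 0.221, 0.008]
contact_force: [0.2, 0.3, 0.9]
width: 0.0859
gripper_force: 0.0
```

```bash
cat >> h.py <<'E'
def st():
    from rig import get_state
    s=get_state();M=R.from_quat(np.roll(s["ee_rot"],-1)).as_matrix()
    print("t",s["clock"].__round__(2),"q",s["qpos"].round(3),"p",s["position"].round(4),"\nM",M.round(3).tolist(),"F",s["contact_force"].round(1),"m",s["moment"].round(2),"w",round(s["width"],4),s["gripper_force"])
    return s,M
E
python3 -c "from h import *;st()"
```

```text
t 1.45 q [-1.271  0.325  0.221  0.018  2.524 -0.131] p [ 0.2171 -0.4534  0.6985] 
M [[0.902, 0.431, 0.031], [0.432, -0.899, -0.065], [0.0, 0.072, -0.997]] F [0.2 0.3 0.9] m [-0.03  0.03 -0.02] w 0.0859 0.0
```

The tool does tilt, by about 4 degrees outwards, once it is past the limit. I'll push further.

send_rows:
  steps: [1,0,0,-5,0,1,0,0,-5,0,1,0,0,-5,0,1,0,0,-5,0,1,0,0,-5,0,1,0,0,-5,0]

```text
clock: 2.05
position: [0.1637, -0.3416, 0.772]
ee_rot: [0.092, 0.971, 0.221, 0.021]
contact_force: [-0.6, -0.1, 0.2]
width: 0.0856
gripper_force: 0.0
```

```bash
python3 -c "from h import *;st()"
```

```text
t 2.05 q [-1.349  0.149  0.221  0.079  2.585 -0.154] p [ 0.1637 -0.3416  0.772 ] 
M [[0.902, 0.424, 0.081], [0.432, -0.886, -0.169], [-0.0, 0.188, -0.982]] F [-0.6 -0.1  0.2] m [0.07 0.03 0.03] w 0.0856 0.0
```

send_rows:
  steps: [1,3.7,-2.46,0.16,0,1,3.7,-2.46,0.16,0,1,3.7,-2.46,0.16,0,1,3.7,-2.46,0.16,0,1,3.7,-2.46,0.16,0,1,3.7,-2.46,0.16,0,1,3.7,-2.46,0.16,0,1,3.7,-2.46,0.16,0,1,0,0,0,-7.2,1,0,0,0,-7.2,1,0,0,0,-7.2,1,0,0,0,-7.2]

```text
clock: 3.25
position: [0.3481, -0.0428, 0.7222]
ee_rot: [0.093, 0.884, 0.458, -0.003]
contact_force: [-0.1, -0.6, -0.2]
width: 0.0855
gripper_force: 0.0
```

send_rows:
  steps: [1,0,0,0,-7.2,1,0,0,0,-7.2,1,0,0,0,-7.2,1,0,0,0,-7.2,1,0,0,0,0]

```text
clock: 3.75
position: [0.3481, -0.0432, 0.7222]
ee_rot: [0.09, 0.745, 0.661, -0.025]
contact_force: [-0.1, -0.1, 0.3]
width: 0.0853
gripper_force: 0.0
```

```bash
python3 -c "from h import *;st()"
```

```text
t 3.75 q [-0.164  0.04   0.557 -0.233  2.423 -0.229] p [ 0.3481 -0.0432  0.7222] 
M [[0.125, 0.989, 0.081], [0.98, -0.111, -0.167], [-0.156, 0.1, -0.983]] F [-0.1 -0.1  0.3] m [ 0.05  0.07 -0.  ] w 0.0853 0.0
```

send_rows:
  steps: [1,3.7,-0.4,-0.6,0,1,3.7,-0.4,-0.6,0,1,3.7,-0.4,-0.6,0,1,0,3.2,-3.8,0,1,0,3.2,-3.8,0,1,0,3.2,-3.8,0,1,0,3.2,-3.8,0,1,0,3.2,-3.8,0,1,0,3.2,-3.8,0,1,0,3.2,-3.8,0,1,0,3.2,-3.8,0]

```text
clock: 4.85
position: [0.3692, 0.0575, 0.7382]
ee_rot: [0.037, 0.749, 0.659, -0.055]
contact_force: [-0.7, -0.9, -0.0]
width: 0.0854
gripper_force: 0.0
```

```bash
python3 -c "from h import *;st()"
```

```text
t 4.85 q [ 0.09   0.238  0.222 -0.301  2.71  -0.054] p [0.3692 0.0575 0.7382] 
M [[0.125, 0.992, -0.033], [0.984, -0.128, -0.127], [-0.13, -0.017, -0.991]] F [-0.7 -0.9 -0. ] m [ 0.05 -0.07  0.02] w 0.0854 0.0
```

send_rows:
  steps: [1,0,-1,-4.9,0,1,0,-1,-4.9,0,1,0,-1,-4.9,0,1,0,-1,-4.9,0,1,0,-1,-4.9,0,1,0,-1,-4.9,0,1,0,-1,-4.9,0,1,0,-1,-4.9,0,1,0,-1,-4.9,0,1,0,-1,-4.9,0]

```text
clock: 5.85
position: [0.1958, 0.0842, 0.8101]
ee_rot: [0.131, 0.738, 0.661, 0.03]
contact_force: [0.2, 0.2, 0.0]
width: 0.0855
gripper_force: 0.0
```

```bash
python3 -c "from h import *;st()"
```

```text
t 5.85 q [ 0.488  0.018  0.22  -0.607  2.711  0.02 ] p [0.1958 0.0842 0.8101] 
M [[0.124, 0.968, 0.217], [0.984, -0.092, -0.155], [-0.13, 0.233, -0.964]] F [0.2 0.2 0. ] m [0.06 0.13 0.02] w 0.0855 0.0
```

send_rows:
  steps: [1,1.3,3.1,2.5,0,1,1.3,3.1,2.5,0,1,1.3,3.1,2.5,0,1,1.3,3.1,2.5,0,1,1.3,3.1,2.5,0,1,1.3,3.1,2.5,0]

```text
clock: 6.45
position: [0.4199, 0.1216, 0.6975]
ee_rot: [0.131, 0.738, 0.661, 0.029]
contact_force: [0.3, 0.5, 1.2]
width: 0.0855
gripper_force: 0.0
```

send_rows:
  steps: [1,0,0,-5,0,1,0,0,-5,0,1,0,0,-5,0,1,0,0,-5,0,1,0,0,-5,0,1,0,0,-5,0,1,0,0,-5,0,1,0,0,-5,0,1,0,0,-5,0,1,0,0,-5,0,1,0,0,-5,0,1,0,0,-5,0]

```text
clock: 7.65
position: [0.1804, 0.1281, 0.8323]
ee_rot: [0.19, 0.721, 0.657, 0.108]
contact_force: [0.3, -0.2, 0.6]
width: 0.0854
gripper_force: 0.0
```

```bash
python3 -c "from h import *;st()"
```

```text
t 7.65 q [ 0.991  0.014  0.22  -0.913  2.594  0.222] p [0.1804 0.1281 0.8323] 
M [[0.113, 0.907, 0.405], [0.989, -0.064, -0.133], [-0.095, 0.416, -0.905]] F [ 0.3 -0.2  0.6] m [ 0.1   0.16 -0.03] w 0.0854 0.0
```

send_rows:
  steps: [1,0.8,3.1,3.7,0,1,0.8,3.1,3.7,0,1,0.8,3.1,3.7,0,1,0.8,3.1,3.7,0,1,0.8,3.1,3.7,0,1,0.8,3.1,3.7,0]

```text
clock: 8.25
position: [0.4417, 0.136, 0.7063]
ee_rot: [0.193, 0.72, 0.657, 0.107]
contact_force: [-0.6, 1.3, -0.3]
width: 0.0853
gripper_force: 0.0
```

send_rows:
  steps: [1,0,0,-5,0,1,0,0,-5,0,1,0,0,-5,0,1,0,0,-5,0,1,0,0,-5,0,1,0,0,-5,0,1,0,0,-5,0,1,0,0,-5,0,1,0,0,-5,0,1,0,0,-5,0]

```text
clock: 9.25
position: [0.1948, 0.1436, 0.8581]
ee_rot: [0.238, 0.702, 0.65, 0.168]
contact_force: [0.2, 0.8, -0.9]
width: 0.0852
gripper_force: 0.0
```

```bash
python3 -c "from h import *;st()"
```

```text
t 9.25 q [ 1.208  0.021  0.22  -1.098  2.475  0.26 ] p [0.1948 0.1436 0.8581] 
M [[0.098, 0.833, 0.545], [0.992, -0.042, -0.115], [-0.073, 0.552, -0.831]] F [ 0.2  0.8 -0.9] m [0.15 0.18 0.02] w 0.0852 0.0
```

The tool is now tilted about 34 degrees towards the machine's rear. Next I'll come down in front of the guard bar.

send_rows:
  steps: [0,-0.67,-0.83,4.42,0,0,-0.67,-0.83,4.42,0,0,-0.67,-0.83,4.42,0,0,-0.67,-0.83,4.42,0,0,-0.67,-0.83,4.42,0,0,-0.67,-0.83,4.42,0,0,-0.67,-0.83,4.42,0,0,-0.67,-0.83,4.42,0,0,-0.67,-0.83,4.42,0,0,-0.67,-0.83,4.42,0]

```text
clock: 10.25
position: [0.3591, 0.0314, 0.4735]
ee_rot: [0.247, 0.699, 0.65, 0.168]
contact_force: [-0.3, 0.4, 0.0]
width: 0.0428
gripper_force: 0.0
```

```bash
cat >> h.py <<'E'
def go(t):
    s,M=st();print("to",t,"tool cm",(100*(M.T@(np.array(t)-s["position"]))).round(2))
E
python3 -c "
from h import *
b=np.array([.479,.0037,.168]);z=np.array([.545,-.115,-.831]);go(b-.08*z);go(b+.019*z)"
```

```text
t 10.25 q [ 0.052 -0.427  1.707 -0.164  1.276  0.125] p [0.3591 0.0314 0.4735] 
M [[0.099, 0.825, 0.556], [0.991, -0.033, -0.127], [-0.086, 0.564, -0.821]] F [-0.3  0.4  0. ] m [0.04 0.22 0.01] w 0.0428 0.0
to [0.4354  0.0129  0.23448] tool cm [ 0.98 -7.12 24.11]
t 10.25 q [ 0.052 -0.427  1.707 -0.164  1.276  0.125] p [0.3591 0.0314 0.4735] 
M [[0.099, 0.825, 0.556], [0.991, -0.033, -0.127], [-0.086, 0.564, -0.821]] F [-0.3  0.4  0. ] m [0.04 0.22 0.01] w 0.0428 0.0
to [0.489355 0.001515 0.152211] tool cm [ 1.1  -7.27 34.01]
```

send_rows:
  steps: [0,0.17,-1.19,4,0,0,0.17,-1.19,4,0,0,0.17,-1.19,4,0,0,0.17,-1.19,4,0,0,0.17,-1.19,4,0,0,0.17,-1.19,4,0,0,0,0,0,0]

```text
clock: 10.95
position: [0.4304, 0.0139, 0.2293]
ee_rot: [0.242, 0.7, 0.652, 0.162]
contact_force: [-1.1, -0.4, -1.3]
width: 0.0431
gripper_force: 0.0
```

```bash
python3 -c "
from h import *
b=np.array([.479,.0037,.168]);z=np.array([.556,-.127,-.821]);go(b+.019*z)
from rig import *;import cv2
d=get_image('wrist');cv2.imwrite('pics/w1.png',d['color'][...,::-1])"
```

```text
t 10.95 q [-0.039 -0.215  2.187 -0.191  0.594  0.159] p [0.4304 0.0139 0.2293] 
M [[0.097, 0.834, 0.543], [0.991, -0.033, -0.127], [-0.088, 0.551, -0.83]] F [-1.1 -0.4 -1.3] m [ 0.07  0.33 -0.04] w 0.0431 0.0
to [0.489564 0.001287 0.152401] tool cm [0.01 0.74 9.75]
```

View pics/w1.png

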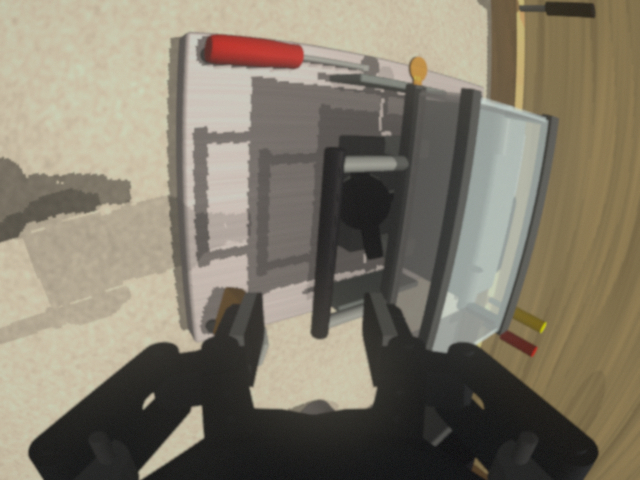

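The wrist view shows the black guard bar from (333,155) to (320,335), centred between the fingers; its middle is where I predicted. Now I'll straddle it.

send_rows:
  steps: [0,0,0.19,2.44,0,0,0,0.19,2.44,0,0,0,0.19,2.44,0,0,0,0.19,2.44,0,0,0,0,0,0]

```text
clock: 11.5
position: [0.4961, 0.0006, 0.1588]
ee_rot: [0.246, 0.699, 0.651, 0.166]
contact_force: [-0.3, -0.0, 0.3]
width: 0.0428
gripper_force: 0.0
```

```bash
python3 -c "
from h import *
s,M=st()
th=np.linspace(0,.84,13);u=np.array([.993,-.12,0])
P=[-.215*np.cos(t)*u+[0,0,.215*np.sin(t)] for t in th]
print((100*np.diff(P,axis=0)@M).round(2).tolist())"
```

```text
t 11.5 q [-0.075 -0.006  2.241 -0.278  0.32   0.234] p [0.4961 0.0006 0.1588] 
M [[0.098, 0.828, 0.552], [0.991, -0.032, -0.128], [-0.089, 0.56, -0.824]] F [-0.3 -0.   0.3] m [ 0.1   0.3  -0.02] w 0.0428 0.0
[[-0.13, 0.89, -1.21], [-0.14, 0.97, -1.14], [-0.14, 1.05, -1.07], [-0.14, 1.12, -1.0], [-0.14, 1.19, -0.92], [-0.14, 1.25, -0.83], [-0.13, 1.3, -0.74], [-0.13, 1.35, -0.65], [-0.13, 1.39, -0.55], [-0.13, 1.43, -0.45], [-0.12, 1.46, -0.35], [-0.12, 1.48, -0.25]]
```

send_rows:
  steps: [0,0,0.4,0,0,0,-0.13,0.89,-1.21,0,0,-0.14,0.97,-1.14,0,0,-0.14,1.05,-1.07,0,0,-0.14,1.12,-1.0,0,0,-0.14,1.19,-0.92,0,0,-0.14,1.25,-0.83,0,0,-0.13,1.3,-0.74,0,0,-0.13,1.35,-0.65,0,0,-0.13,1.39,-0.55,0,0,-0.13,1.43,-0.45,0,0,-0.12,1.46,-0.35,0]

```text
clock: 12.7
position: [0.5579, -0.0065, 0.3127]
ee_rot: [0.246, 0.699, 0.651, 0.166]
contact_force: [0.6, -0.8, -0.1]
width: 0.0423
gripper_force: 0.1
```

send_rows:
  steps: [0,-0.12,1.48,-0.25,0,0,0,0,0,0,0,0,0,0,0,0,0,0,0,0]

```text
clock: 13.1
position: [0.5676, -0.0082, 0.3188]
ee_rot: [0.244, 0.7, 0.651, 0.164]
contact_force: [0.2, -0.2, -0.5]
width: 0.0427
gripper_force: 0.0
```

```bash
python3 -c "
from h import *
st()
from rig import *;import cv2
d=get_image('side');cv2.imwrite('pics/si2.png',cv2.resize(d['color'][100:340,150:470,::-1],(800,600)))"
```

```text
t 13.1 q [-0.085 -0.058  1.835 -0.116  0.775  0.045] p [ 0.5676 -0.0082  0.3188] 
M [[0.098, 0.831, 0.548], [0.991, -0.033, -0.128], [-0.088, 0.556, -0.827]] F [ 0.2 -0.2 -0.5] m [0.1  0.24 0.04] w 0.0427 0.0
```

View pics/si2.png

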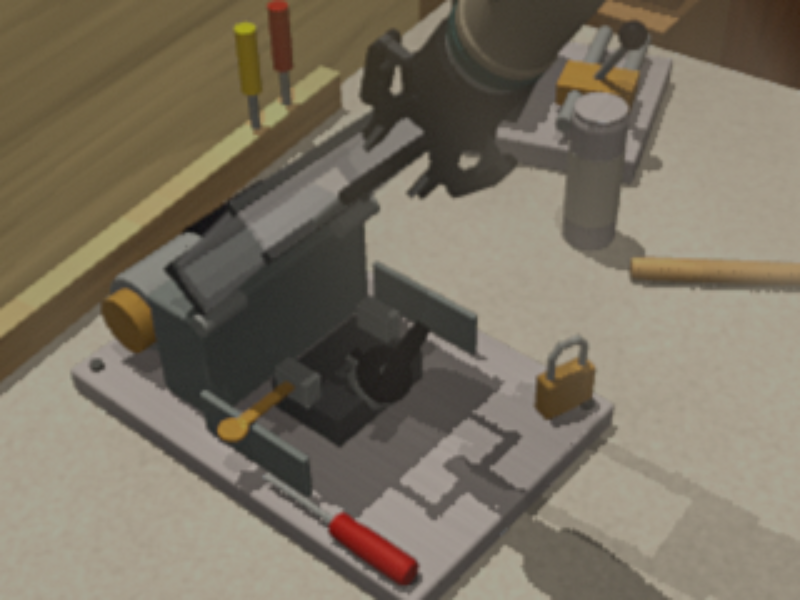

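The guard stands open, with its bar up at the gripper, and the fingers read about 0 N. The handle hub is near (385,375) in this crop, with its bar pointing up and to the right. I'll back off and look at the handle.

send_rows:
  steps: [0,0,-0.3,-3,0,0,0,-0.3,-3,0,0,0,0,-4,0,0,0,0,-4,0,0,0,0,0,0]

```text
clock: 13.65
position: [0.4867, 0.01, 0.4375]
ee_rot: [0.248, 0.698, 0.65, 0.168]
contact_force: [1.7, -0.5, 0.6]
width: 0.0427
gripper_force: 0.0
```

```bash
python3 -c "
from h import *
go([.485,.003,.22])"
```

```text
t 13.65 q [-0.045 -0.232  1.691 -0.117  1.084  0.05 ] p [0.4867 0.01   0.4375] 
M [[0.099, 0.824, 0.557], [0.991, -0.032, -0.128], [-0.088, 0.565, -0.82]] F [ 1.7 -0.5  0.6] m [ 0.02  0.22 -0.01] w 0.0427 0.0
to [0.485, 0.003, 0.22] tool cm [  1.2  -12.41  17.83]
```

send_rows:
  steps: [1,0.2,-2.1,3,0,1,0.2,-2.1,3,0,1,0.2,-2.1,3,0,1,0.2,-2.1,3,0,1,0.2,-2.1,3,0,1,0.2,-2,2.8,0,1,0,0,0,0]

```text
clock: 14.35
position: [0.4765, 0.0028, 0.2058]
ee_rot: [0.239, 0.701, 0.652, 0.159]
contact_force: [-0.8, -0.8, -1.3]
width: 0.0857
gripper_force: 0.0
```

```bash
python3 -c "
from h import *
import pickle
s,M=st()
from rig import *;import cv2
w=get_image('wrist');d=get_image('scene')
pickle.dump((s,w),open('w2.pkl','wb'))
a=w['color'][60:360,150:550,::-1];cv2.imwrite('pics/w2.png',cv2.resize(a,(800,600),interpolation=cv2.INTER_CUBIC))"
```

```text
t 14.35 q [-0.072 -0.103  2.169 -0.185  0.506  0.136] p [0.4765 0.0028 0.2058] 
M [[0.098, 0.839, 0.536], [0.991, -0.034, -0.128], [-0.089, 0.544, -0.835]] F [-0.8 -0.8 -1.3] m [0.07 0.3  0.09] w 0.0857 0.0
```

View pics/w2.png

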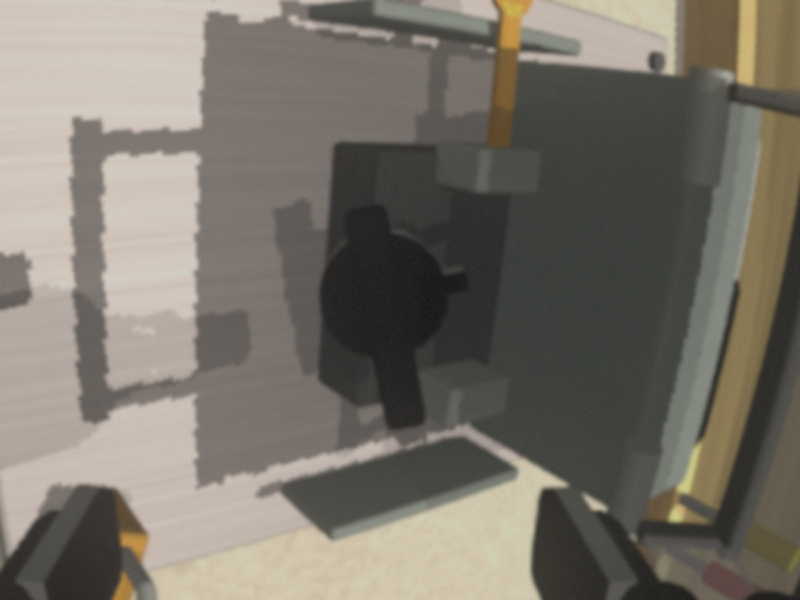

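The handle bar runs from crop (367,210) to (406,426), with its pointer at (455,283) towards the rear. I'll intersect those rays with the handle's plane.

```bash
cat > ray.py <<'E'
from h import *
import pickle
def meas(f,px):
    s,w=pickle.load(open(f,'rb'));M=R.from_quat(np.roll(s["ee_rot"],-1)).as_matrix()
    K=w["mtx"];m=w["mount"];H=np.array([.5601,-.006,.110]);a=np.array([.5736*.9928,-.5736*.12,-.8192])
    out=[]
    for u,v in px:
        d=np.array([u-K[0,2],v-K[1,2]]);r=np.linalg.norm(d);t=r/K[0,0]
        c=np.r_[d/r*np.sin(t),np.cos(t)];D=M@m[:3,:3]@c;O=s["position"]+M@m[:3,3]
        out.append(O+D*((H-a*.009-O)@a)/(D@a))
    return np.array(out),M,H,a
if __name__=="__main__":
    P,M,H,a=meas('w2.pkl',[(333.5,165),(353,273)])
    c=P.mean(0)+a*.009;print(P.round(4),"len",np.linalg.norm(P[0]-P[1]),"centre",c.round(4),"vs H",H)
    e=M.T@(P[0]-P[1]);print("bar dir tool deg",np.degrees(np.arctan2(e[1],e[0])), "axis in tool",M.T@a)
    go(c-.05*a);go(c+.019*a)
E
python3 ray.py
```

```text
[[ 0.5558  0.0385  0.1143]
 [ 0.5639 -0.044   0.1268]] len 0.08392260531421193 centre [ 0.565  -0.0034  0.1132] vs H [ 0.5601 -0.006   0.11  ]
bar dir tool deg -11.27197120551982 axis in tool [0.06037079 0.03467421 0.99763507]
t 14.45 q [-0.071 -0.107  2.159 -0.185  0.505  0.135] p [0.4821 0.0027 0.213 ] 
M [[0.098, 0.831, 0.547], [0.991, -0.033, -0.128], [-0.089, 0.555, -0.827]] F [0.8 0.  0.7] m [ 0.07  0.24 -0.01] w 0.0852 0.0
to [5.36478716e-01 7.65655941e-05 1.54111641e-01] tool cm [0.8  1.26 7.88]
t 14.45 q [-0.071 -0.107  2.159 -0.185  0.505  0.135] p [0.4821 0.0027 0.213 ] 
M [[0.098, 0.831, 0.547], [0.991, -0.033, -0.128], [-0.089, 0.555, -0.827]] F [0.8 0.  0.7] m [ 0.07  0.24 -0.01] w 0.0852 0.0
to [ 0.57577215 -0.00467284  0.09758684] tool cm [ 1.22  1.41 14.77]
```

send_rows:
  steps: [0,0.25,0.3,2,0,0,0.25,0.3,2,0,0,0.25,0.3,2,0,0,0,0,0,-5.7,0,0,0,0,-5.6,0,0,0,0,0,0,0,0,0,0,0,0,0,0,0]

```text
clock: 15.25
position: [0.524, 0.0021, 0.1693]
ee_rot: [0.26, 0.632, 0.716, 0.14]
contact_force: [0.2, -0.1, -0.0]
width: 0.0432
gripper_force: 0.0
```

```bash
python3 -c "
from h import *
import pickle
s,M=st()
from rig import *;import cv2
w=get_image('wrist')
print(get_state()['position'])
pickle.dump((s,w),open('w3.pkl','wb'))
a=w['color'][120:360,180:500,::-1];cv2.imwrite('pics/w3.png',cv2.convertScaleAbs(cv2.resize(a,(800,600),interpolation=cv2.INTER_CUBIC),alpha=1.8,beta=15))"
```

```text
t 15.25 q [-0.064  0.023  2.176 -0.267  0.361  0.035] p [0.524  0.0021 0.1693] 
M [[-0.065, 0.833, 0.55], [0.979, 0.161, -0.128], [-0.195, 0.53, -0.825]] F [ 0.2 -0.1 -0. ] m [ 0.12  0.28 -0.  ] w 0.0432 0.0
[0.52377278 0.00207968 0.16900054]
```

View pics/w3.png

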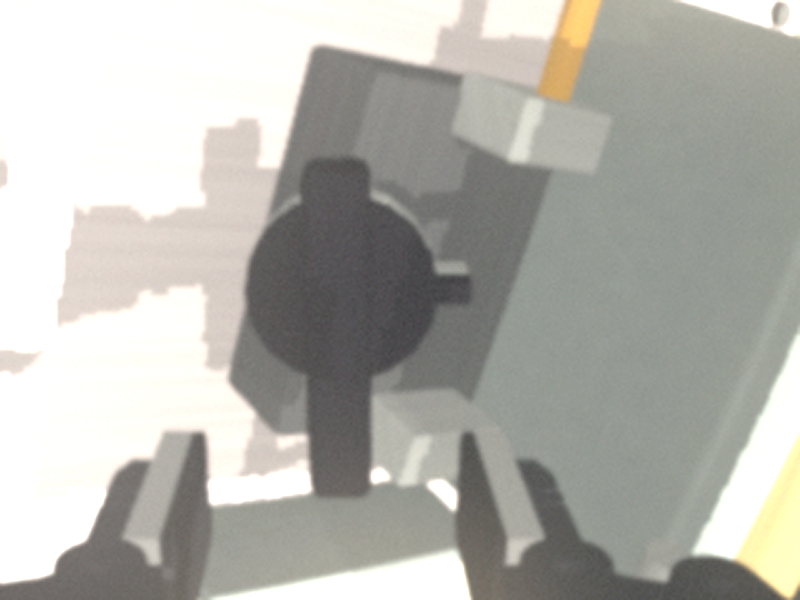

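The bar now stands almost upright in this view, from (336,158) to (341,496), centred between the fingers.

```bash
sed -i "s/'w2.pkl',\[.*\])/'w3.pkl',[(314.4,183.2),(316.4,318.4)])/; s/go(c-.05\*a);go(c+.019\*a)/go(c+.016*a)/" ray.py; python3 ray.py
```

```text
[[ 0.5549  0.0406  0.1135]
 [ 0.5642 -0.0438  0.127 ]] len 0.08597234791599952 centre [ 0.5647 -0.0022  0.1129] vs H [ 0.5601 -0.006   0.11  ]
bar dir tool deg -0.9255516728390044 axis in tool [0.05597324 0.02872932 0.9980803 ]
t 15.3 q [-0.064  0.023  2.176 -0.267  0.361  0.034] p [0.5238 0.0021 0.169 ] 
M [[-0.065, 0.833, 0.55], [0.979, 0.161, -0.128], [-0.195, 0.53, -0.825]] F [-0.2  0.  -0.9] m [0.06 0.24 0.  ] w 0.0427 0.0
to [ 0.57379656 -0.00331616  0.09976206] tool cm [0.5  0.41 8.53]
```

send_rows:
  steps: [0,0.12,0.1,2.13,0,0,0.12,0.1,2.13,0,0,0.12,0.1,2.13,0,0,0.12,0.1,2.13,0,0,0,0,0,0,0,0,0,0,0]

```text
clock: 15.9
position: [0.5728, -0.0035, 0.0986]
ee_rot: [0.259, 0.632, 0.717, 0.139]
contact_force: [-0.1, 0.2, 0.1]
width: 0.0427
gripper_force: 0.0
```

```bash
python3 -c "
from h import *
go([.5738,-.0033,.0998])"
```

```text
t 15.9 q [-0.07   0.21   2.196 -0.558  0.17   0.329] p [ 0.5728 -0.0035  0.0986] 
M [[-0.066, 0.834, 0.547], [0.978, 0.162, -0.129], [-0.196, 0.527, -0.827]] F [-0.1  0.2  0.1] m [ 0.07  0.22 -0.03] w 0.0427 0.0
to [0.5738, -0.0033, 0.0998] tool cm [-0.01  0.15 -0.04]
```

send_rows:
  steps: [-1,0,0.1,0,0,-1,0,0,0,0,-1,0,0,0,0,-1,0,0,0,0,-1,0,0,0,0,-1,0,0,0,0]
  newtons: 60

```text
clock: 16.5
position: [0.5713, -0.0038, 0.0991]
ee_rot: [0.259, 0.632, 0.717, 0.138]
contact_force: [-5.4, -1.2, 1.5]
width: 0.0148
gripper_force: 58.4
```

```bash
cat >> h.py <<'E'
def tq():
    s,M=st();F=s["contact_force"];m=s["moment"]
    print("tool F",(M.T@F).round(2),"tool mom",(M.T@m).round(3),"roll az",np.degrees(np.arctan2(M[1,0],M[0,0])).round(2),"j6",np.degrees(s["qpos"][5]).round(2))
E
python3 -c "from h import *;tq()"
```

```text
t 16.5 q [-0.07   0.207  2.196 -0.554  0.175  0.324] p [ 0.5713 -0.0038  0.0991] 
M [[-0.066, 0.835, 0.546], [0.978, 0.162, -0.13], [-0.197, 0.525, -0.828]] F [-5.4 -1.2  1.5] m [-0.21  0.56  0.01] w 0.0148 58.39492092607543
tool F [-1.09 -3.94 -3.99] tool mom [ 0.56  -0.081 -0.193] roll az 93.88 j6 18.59
```

The bar is gripped (15 mm opening, 58 N). Now I'll turn it in small steps, watching the moment about the tool axis.

send_rows:
  steps: [-1,0,0,0,2,-1,0,0,0,2,-1,0,0,0,2,-1,0,0,0,0]

```text
clock: 16.9
position: [0.5717, -0.0037, 0.0994]
ee_rot: [0.252, 0.669, 0.683, 0.152]
contact_force: [-6.6, 0.1, 3.6]
width: 0.0148
gripper_force: 58.3
```

```bash
python3 -c "from h import *;tq()"
```

```text
t 16.9 q [-0.07   0.208  2.195 -0.554  0.174  0.43 ] p [ 0.5717 -0.0037  0.0994] 
M [[0.022, 0.837, 0.546], [0.99, 0.059, -0.13], [-0.141, 0.544, -0.827]] F [-6.6  0.1  3.6] m [-0.15  0.7  -0.09] w 0.0148 58.27471539996395
tool F [-0.57 -3.55 -6.61] tool mom [ 0.698 -0.136 -0.1  ] roll az 88.74 j6 24.61
```

send_rows:
  steps: [-1,0,0,0,2,-1,0,0,0,2,-1,0,0,0,0]

```text
clock: 17.2
position: [0.572, -0.0037, 0.0995]
ee_rot: [0.246, 0.692, 0.659, 0.16]
contact_force: [-5.8, -1.0, 3.3]
width: 0.0147
gripper_force: 58.2
```

```bash
python3 -c "from h import *;tq()"
```

```text
t 17.2 q [-0.07   0.208  2.195 -0.554  0.174  0.499] p [ 0.572  -0.0037  0.0995] 
M [[0.08, 0.833, 0.547], [0.992, -0.01, -0.13], [-0.102, 0.553, -0.827]] F [-5.8 -1.   3.3] m [-0.11  0.67 -0.02] w 0.0147 58.22855472564697
tool F [-1.81 -2.97 -5.8 ] tool mom [ 0.654 -0.111 -0.128] roll az 85.39 j6 28.61
```

send_rows:
  steps: [-1,0,0,0,1.5,-1,0,0,0,1.5,-1,0,0,0,1.5]

```text
clock: 17.5
position: [0.5722, -0.0037, 0.0997]
ee_rot: [0.24, 0.718, 0.631, 0.17]
contact_force: [-5.1, -0.4, 3.3]
width: 0.0151
gripper_force: 58.2
```

```bash
sed -i 's/"j6",/"eff6",s["effort"][5].round(3),"j6",/' h.py; python3 -c "from h import *;tq()"
```

```text
t 17.5 q [-0.07   0.208  2.195 -0.555  0.174  0.578] p [ 0.5722 -0.0037  0.0997] 
M [[0.145, 0.824, 0.547], [0.988, -0.088, -0.13], [-0.059, 0.559, -0.827]] F [-5.1 -0.4  3.3] m [-0.18  0.82  0.18] w 0.0151 58.2245796918869
tool F [-1.37 -2.27 -5.48] tool mom [ 0.771 -0.115 -0.355] roll az 81.65 eff6 0.084 j6 33.12
```

send_rows:
  steps: [-1,0,0,0,1.5,-1,0,0,0,1.5,-1,0,0,0,1.5]

```text
clock: 17.8
position: [0.5725, -0.0037, 0.0999]
ee_rot: [0.233, 0.742, 0.603, 0.18]
contact_force: [-5.1, -0.7, 5.4]
width: 0.0145
gripper_force: 58.3
```

```bash
python3 -c "from h import *;tq()"|tail -1
```

```text
tool F [-1.85 -0.95 -7.12] tool mom [ 0.836 -0.151 -0.31 ] roll az 77.92 eff6 0.101 j6 37.63
```

send_rows:
  steps: [-1,0,0,0,1.5,-1,0,0,0,1.5,-1,0,0,0,1.5]

```text
clock: 18.1
position: [0.5729, -0.0037, 0.1001]
ee_rot: [0.226, 0.765, 0.573, 0.189]
contact_force: [-4.3, -2.1, 5.5]
width: 0.0148
gripper_force: 58.2
```

```bash
python3 -c "from h import *;tq()"|tail -1
```

```text
tool F [-3.01  0.17 -6.66] tool mom [ 0.856 -0.176 -0.296] roll az 74.2 eff6 0.123 j6 42.13
```

Steady drag of about 0.3 Nm, so the jaws have not met yet. Continuing.

send_rows:
  steps: [-1,0,0,0,1.5,-1,0,0,0,1.5,-1,0,0,0,1.5]

```text
clock: 18.4
position: [0.5733, -0.0039, 0.1003]
ee_rot: [0.219, 0.787, 0.542, 0.198]
contact_force: [-5.5, -3.3, 7.8]
width: 0.0147
gripper_force: 60.2
```

```bash
python3 -c "from h import *;tq()"|tail -1
```

```text
tool F [-4.37  1.22 -9.06] tool mom [ 0.648 -0.535 -0.331] roll az 70.44 eff6 0.115 j6 46.67
```

send_rows:
  steps: [-1,0,0,0,1.5,-1,0,0,0,1.5,-1,0,0,0,1.5]

```text
clock: 18.7
position: [0.5735, -0.004, 0.1004]
ee_rot: [0.211, 0.807, 0.511, 0.206]
contact_force: [-4.1, -3.9, 7.2]
width: 0.0149
gripper_force: 60.2
```

```bash
python3 -c "from h import *;tq()"|tail -1
```

```text
tool F [-4.3   2.46 -7.71] tool mom [ 0.61  -0.588 -0.338] roll az 66.69 eff6 0.139 j6 51.17
```

send_rows:
  steps: [-1,0,0,0,1.5,-1,0,0,0,1.5,-1,0,0,0,1.5]

```text
clock: 19.0
position: [0.5738, -0.0041, 0.1006]
ee_rot: [0.203, 0.826, 0.479, 0.214]
contact_force: [-4.1, -4.8, 6.8]
width: 0.0153
gripper_force: 61.3
```

```bash
python3 -c "from h import *;tq()"|tail -1
```

```text
tool F [-4.93  3.   -7.23] tool mom [ 0.481 -0.609 -0.774] roll az 63.0 eff6 0.548 j6 55.61
```

send_rows:
  steps: [-1,0,0,0,1.5,-1,0,0,0,1.5,-1,0,0,0,1.5]

```text
clock: 19.3
position: [0.5742, -0.0042, 0.1008]
ee_rot: [0.195, 0.845, 0.447, 0.222]
contact_force: [-2.4, -6.3, 6.1]
width: 0.0147
gripper_force: 61.6
```

```bash
python3 -c "from h import *;tq()"|tail -1
```

```text
tool F [-5.3   4.91 -5.55] tool mom [ 0.139 -0.768 -0.56 ] roll az 59.15 eff6 0.403 j6 60.12
```

The jaws met at about j6 = 51 degrees, and the clutch is now past its peak. The seat should be near 71 degrees.

send_rows:
  steps: [-1,0,0,0,1.5,-1,0,0,0,1.5,-1,0,0,0,1]

```text
clock: 19.6
position: [0.5744, -0.0044, 0.101]
ee_rot: [0.186, 0.86, 0.415, 0.23]
contact_force: [-2.2, -7.7, 6.7]
width: 0.0146
gripper_force: 60.3
```

```bash
python3 -c "from h import *;tq()"|tail -1
```

```text
tool F [-5.75  6.49 -5.71] tool mom [ 0.182 -0.843  0.053] roll az 55.47 eff6 -0.226 j6 64.23
```

send_rows:
  steps: [-1,0,0,0,1.5,-1,0,0,0,1.5]

```text
clock: 19.8
position: [0.5746, -0.0046, 0.1011]
ee_rot: [0.18, 0.871, 0.392, 0.235]
contact_force: [-1.6, -8.4, 6.6]
width: 0.0149
gripper_force: 60.4
```

```bash
python3 -c "from h import *;tq()"|tail -1
```

```text
tool F [-5.59  7.61 -5.18] tool mom [ 0.087 -0.916  0.094] roll az 52.79 eff6 -0.373 j6 67.25
```

send_rows:
  steps: [-1,0,0,0,1,-1,0,0,0,1]

```text
clock: 20.0
position: [0.5747, -0.0046, 0.1012]
ee_rot: [0.176, 0.878, 0.377, 0.238]
contact_force: [-1.6, -8.0, 7.0]
width: 0.0146
gripper_force: 60.7
```

```bash
python3 -c "from h import *;tq()"|tail -1
```

```text
tool F [-4.96  7.72 -5.62] tool mom [ 0.058 -0.929 -0.116] roll az 51.08 eff6 -0.094 j6 69.2
```

It clicked over and is almost at its seat. Letting go, then backing out along the tool axis.

send_rows:
  steps: [0,0,0,0,0,0,0,0,0,0,0,0,0,0,0,0,0,0,0,0,0,0,0,-2,0,0,0,0,-3,0,0,0,0,-4,0,0,0,0,-4,0,0,0,0,0,0,0,0,0,0,0]

```text
clock: 21.0
position: [0.5026, 0.0137, 0.2077]
ee_rot: [0.176, 0.877, 0.379, 0.238]
contact_force: [-0.4, 0.4, -1.1]
width: 0.0427
gripper_force: 0.0
```

```bash
python3 -c "
from h import *
tq()
from rig import *;import cv2
w=get_image('wrist')['color'];d=get_image('side')['color']
a=cv2.convertScaleAbs(cv2.resize(w[100:400,120:520],(800,600))[...,::-1],alpha=1.8,beta=15)[:, :480]
b=cv2.resize(d[140:350,170:400],None,fx=1.39,fy=1.39)[...,::-1]
c=np.zeros((600,800,3),np.uint8);c[:,:480]=a;b=b[:, :320];c[:b.shape[0],480:480+b.shape[1]]=b
cv2.imwrite('pics/end.png',c)"
```

```text
t 21.0 q [-0.03  -0.062  2.139 -0.241  0.486  0.905] p [0.5026 0.0137 0.2077] 
M [[0.6, 0.581, 0.55], [0.748, -0.652, -0.128], [0.284, 0.488, -0.825]] F [-0.4  0.4 -1.1] m [0.06 0.28 0.  ] w 0.0427 0.0
tool F [-0.24 -1.    0.65] tool mom [ 0.248 -0.151 -0.005] roll az 51.25 eff6 -0.009 j6 51.88
```

View pics/end.png

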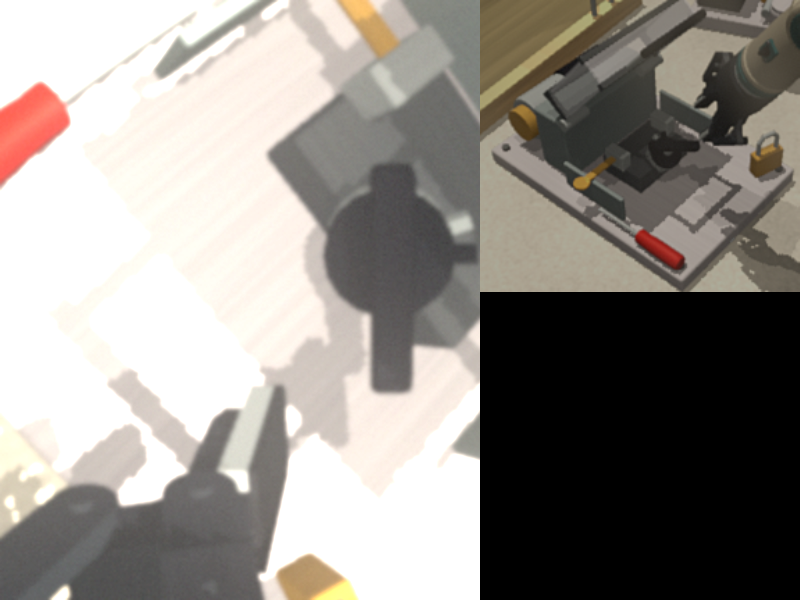

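The guard is still open. The dark handle pointer at (465,253) stands clear of the steel collar pointer at (460,222), about 0.35–0.4 rad apart, and the gripper touches nothing.

```bash
python3 -c "
from rig import *
print(sign_off())"
```

```text
the job is handed in; nothing more can be done
None
```

I handed the job in at about 21 s: the last picture shows the guard standing open, the clamp handle seated after one click (pointers about 0.35–0.4 rad apart), and the arm clear; I saw nothing else disturbed, but the hand-in gave no verdict.

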